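# Close up the row of table feet and lock it

### The job

Push the four dark table feet along the jig's channel as one touching row, pressing only on the back of the last one, until the first is tight against the end stop. Then push the red turn button round until it lies square across the channel behind them. Do not pick up or tip any foot, do not let the row come apart, and leave everything else on the bench alone.

Things in the scene. Friction and masses are not known exactly. Their poses are not given: they have to be found in the camera images.
- jig: fixed plywood board 390 x 250 x 12 mm with a straight channel on it. Origin on the bench under the channel's centre line; own x along the channel to the end stop, own y across it to the turn button's side, z up. Channel floor = board top, 12 mm above the bench; two pale side strips, tops 24 mm above the bench, 10 mm wide, 38 mm apart inside, from x = -180 to +160 mm; open at the -x end
- stop_face (a point): bottom of the inner face of the end stop (brown block 76 mm wide, 52 mm tall) on the channel's centre line at floor height, 12 mm above the bench; axes as the jig's, whose origin is 160 mm behind. A foot tight to the stop has its origin 20 mm before this point, the next ones 60, 100 and 140 mm
- button_pivot (a point): pivot axis of the red turn button at the height of its underside (27 mm above the bench): 44 mm to the jig's +y side of the channel's centre line and 173 mm before the stop face; axes as the jig's
- button_tip (a point): middle of the free end of the red turn button, 38 mm above the bench, 75 mm from the pivot axis; own x points from tip to pivot. The button is a flat red bar 18 mm wide and 22 mm thick (27 to 49 mm above the bench) that reaches 18 mm past the pivot the other way; a steel bolt head stands 5 mm above it at the pivot
- turn_button (a joint): angle of the turn button in rad. 0: parallel to the channel, beside it, tip away from the stop; down to -0.45: tip flared away from the channel. Turns counter-clockwise seen from above up to 1.571, its hard end: square across the channel, 4 mm behind a row that is fully home. No spring; friction of 0.06 N m (about 1 N at the tip) keeps it where it is left
- foot_1: table foot, first of the row of four in the channel (nearest the stop): dark walnut block 40 mm long (own x, along the channel), 36 mm wide, 48 mm tall, with a pale dowel 10 mm thick standing 14 mm up from the middle of its top; about 55 g; loose; origin at the centre of its underside, on the channel floor
- foot_2: table foot, second of the row of four in the channel: dark walnut block 40 mm long (own x, along the channel), 36 mm wide, 48 mm tall, with a pale dowel 10 mm thick standing 14 mm up from the middle of its top; about 55 g; loose; origin at the centre of its underside, on the channel floor
- foot_3: table foot, third of the row of four in the channel: dark walnut block 40 mm long (own x, along the channel), 36 mm wide, 48 mm tall, with a pale dowel 10 mm thick standing 14 mm up from the middle of its top; about 55 g; loose; origin at the centre of its underside, on the channel floor
- foot_4: table foot, last of the row of four in the channel (farthest from the stop): dark walnut block 40 mm long (own x, along the channel), 36 mm wide, 48 mm tall, with a pale dowel 10 mm thick standing 14 mm up from the middle of its top; about 55 g; loose; origin at the centre of its underside, on the channel floor
- spare_foot: spare foot of the same shape and size in pale wood, loose on the jig board beyond the channel from the turn button; leave alone
- sanding_block: cork sanding block 90 x 45 x 28 mm, loose on the jig board on the same side as the spare foot; leave alone
- glue_bottle: white glue bottle, 60 mm across, 170 mm tall, standing on the bench to the right; leave alone
- wax_tin: flat round brass-coloured tin with a white lid, 84 mm across, 40 mm tall; leave alone
- tape_roll: pale roll of tape lying flat, 100 mm across, 25 mm tall, on the bench, far right; leave alone
- mallet: wooden mallet lying on the bench to the left, head 68 x 120 x 68 mm, 284 mm long overall; leave alone
- dowel_pot: green pot of dowels, 76 mm across, 120 mm tall, on the bench, far left; leave alone
Mind the look-alikes: they are no part of the job. What is shaped like the foot_3 but blue is not meant.

How it is judged:
On the way, in this order (a step that is already met when the one before it is completed fails the run):
1. the row of four feet is home against the end stop, the turn button not yet across (x of foot_1 in the frame of stop_face above -0.023 m and x of foot_2 in the frame of stop_face above -0.0635 m and x of foot_3 in the frame of stop_face above -0.104 m and x of foot_4 in the frame of stop_face above -0.1445 m and z of each of foot_1, foot_2, foot_3, foot_4 in the frame of stop_face below 0.004 m and angle between each of foot_1, foot_2, foot_3, foot_4's own z axis and vertical below 0.1 rad and value of joint turn_button below 0.6 rad), for 0.2 s.
2. the turn button lies across the channel behind the row (value of joint turn_button above 1.4 rad), for 0.2 s.
At the end, for the whole second after the job is handed in: All four feet stand upright on the channel floor (under 0.1 rad of tilt) at rest, the first within 3 mm of touching the end stop and each next one within 0.5 mm more (the last within 4.5 mm of its tight place), and the turn button is turned to more than 1.4 rad (x of foot_1 in the frame of stop_face above -0.023 m and x of foot_2 in the frame of stop_face above -0.0635 m and x of foot_3 in the frame of stop_face above -0.104 m and x of foot_4 in the frame of stop_face above -0.1445 m and z of each of foot_1, foot_2, foot_3, foot_4 in the frame of stop_face below 0.004 m and angle between each of foot_1, foot_2, foot_3, foot_4's own z axis and vertical below 0.1 rad and value of joint turn_button above 1.4 rad and linear speed of each of foot_1, foot_2, foot_3, foot_4 below 0.01 m/s).
It fails at once if a foot of the row is lifted more than 8 mm off the channel floor (z of any of foot_1, foot_2, foot_3, foot_4 in the frame of stop_face above 0.008 m).
It fails at once if a foot of the row is tipped by more than 0.3 rad (angle between any of foot_1, foot_2, foot_3, foot_4's own z axis and vertical above 0.3 rad).
It fails at once if the row comes apart: a gap of more than 8 mm between neighbours (distance between foot_1 and foot_2 above 0.048 m or distance between foot_2 and foot_3 above 0.048 m or distance between foot_3 and foot_4 above 0.048 m).
It fails at once if the robot pushes (over 2 N) on a foot other than the last (contact force between any of the fingers, the arm and foot_1 above 2 N or contact force between any of the fingers, the arm and foot_2 above 2 N or contact force between any of the fingers, the arm and foot_3 above 2 N).
It fails at once if a bystander is moved more than 15 mm (distance of any of spare_foot, sanding_block, glue_bottle, wax_tin, tape_roll, mallet, dowel_pot from where it was at the start of the episode above 0.015 m).
It also fails if it takes over 51 s, if anything falls off the work surface, if the arm or the gripper's body presses on something with over 40 N, if the wrist force passes 120 N, or if a joint passes its speed limit or range.

### The arm

A 6-joint arm with a two-finger parallel gripper is mounted at the origin on the work surface. World frame = base frame: x ahead of the robot, y to its left, z up, the work surface at z = 0. Lengths are in m, angles in rad, forces in N, time in s.
With the tool pointing down it reaches from about 0.325 to 0.9 m from the base axis. Payload 3.5 kg.
Tool frame: the origin (TCP) lies midway between the tips of the shut fingers; the grasp point (between the pads) lies 19 mm behind it; y points along the fingers, z is the direction in which the jaws open and shut, and the axes are right-handed (so a half turn about y gives the same grasp; the last joint's range is limited). The gripper opens to 85 mm and grips with 20 to 120 N. Pads are 22 mm wide; open, the fingers measure 114 mm over their backs; the gripper's body (76 mm by 85 mm) begins 54 mm behind the grasp point. The pads swing forward as they close: fully open they stand 13 mm farther back than shut.
Start: joints at [-0.103, 0.276, -0.026, 1.268, 0, 1.467], TCP at [0.625, -0, 0.231] pointing down, gripper open.
Joint ranges: [-3.12, 3.12], [-0.85, 1.88], [-1.08, 1.24], [-1.95, 2.15], [-1.57, 1.53], [-3.14, 3.14]. Speed limits (rad/s): [2.57, 2.57, 3.14, 3.14, 3.14, 3.14].

### API

Orientations are given as a unit quaternion [x, y, z, w].
In Python, from bench import monitor, eyes, manip gives the robot as it stands.
- The arm moves only by the tool move_arm, never from a script. Its argument "moves" is a list of rows, each an object with "slide": the shift along the tool's x, y, z in cm, a list of three; "twist": the turn, a rotation vector about the tool's x, y, z in rad, a list of three; "gripper": the closure, from 0 (fully open) to 1 (shut). In form: [{"slide": [x, y, z], "twist": [wx, wy, wz], "gripper": gripper}, ...]. A call has 1 to 12 rows; each row is the pose to reach, as a shift and turn from the pose commanded when the call began, along the tool's axes at that moment; what a row does not reach only later rows make up. A row lasts 1/12 s, in which the tool goes at most 41.7 mm and 7.16 degrees, less where a joint would pass 70% of its speed; a pose out of reach is approached as far as the arm can. A call with a gripper value outside its range is refused whole. The fingers move at their own pace and stop on an object; "force" is the grip in N (left out, the last holds). Time passes only in rows, so rows that repeat a pose let the fingers close. It gives the time, the measured TCP pose, the force and the opening at its end, in the units of the state.
- monitor.observe(): the state, without advancing time (a new reading comes with each control period).
- eyes.camera(name): name is "scene" or "side" or "wrist"; returns a dict with "color" (384x512x3 uint8, blue, green, red), "mtx" (3x3 intrinsics, pixels), "R" (3x3) and "t" (3): a world point X has camera coordinates R X + t. Camera axes: x right, y down, z forward; pixel columns grow to the right and rows downward; lengths in m; the calibration is good to about 2 mm. A picture is of the moment at which its call begins. There is no depth.
- manip.hand_in(): hands the job in, once; it reports no verdict.
The state is a dict: "t": time; "q": joint angles; "joint_vel": joint speeds; "joint_torque": joint torques, N m; "eef_pos": TCP position; "eef_rot": TCP orientation; "contact_force": force on the tool from outside, world axes, zero at the start; "wrist_torque": the same for the moment, N m; "width": finger opening in m.
Only numpy, scipy, OpenCV 4.12 (cv2) and the standard library are available. Lean on these libraries where they do the work, as an engineer would, in place of code of your own. Each camera call takes 0.05 s, during which the arm holds its last target.

## Working session

There is one attempt and no reset: what is moved stays moved. The work goes in short steps, Python scripts to look and compute and a tool call to move; the robot and the scene stay as the last step left them, time stands still between calls to the robot, and variables do not carry over. Pictures are saved under pics/ and viewed, and the job is handed in when it is done.

Besides the shell and the picture viewer there is one more tool, called after ">>>" by a JSON object that holds its "name" and its "arguments", one argument or row to a line. move_arm: Moves the arm, as the interface text tells. Its arguments: {"type":"object","properties":{"moves":{"type":"array","items":{"type":"object","properties":{"slide":{"type":"array","items":{"type":"number"}},"twist":{"type":"array","items":{"type":"number"}},"gripper":{"type":"number"}}}},"force":{"type":"number"}},"required":["moves"]}

```bash
ls; mkdir -p pics
python3 - <<'E'
from bench import monitor, eyes, manip
import cv2
s=monitor.observe(); print(s)
for n in ["scene","side","wrist"]:
    c=eyes.camera(n); cv2.imwrite(f"pics/{n}0.png",c["color"]); print(n,c["mtx"].tolist(),c["R"].tolist(),c["t"].tolist())
E
```

```text
pics
{'t': 0.0, 'q': array([-1.03376818e-01,  2.77167346e-01, -2.79170366e-02,  1.26799524e+00,
       -5.71180829e-06,  1.46742568e+00]), 'joint_vel': array([ 4.01241558e-05,  3.93018161e-04,  9.15014773e-04, -2.11353383e-03,
        3.07252689e-04,  3.15046181e-05]), 'joint_torque': array([-1.23772923e-03, -4.45513523e+01,  2.95201170e+01,  1.64704624e-02,
       -2.18722530e-04, -1.59438730e-05]), 'eef_pos': array([6.24206167e-01, 8.52163638e-05, 2.30121345e-01]), 'eef_rot': array([-0.50050858,  0.50062662, -0.49937581,  0.49948769]), 'contact_force': array([-0.72157119,  0.34773789, -0.43276342]), 'wrist_torque': array([-0.01554968, -0.01829758,  0.00305093]), 'width': 0.08559284953325075}
scene [[459.3545433398951, 0.0, 259.8313265299139], [0.0, 459.3545433398951, 192.93490990829477], [0.0, 0.0, 1.0]] [[-0.5135523091636233, 0.8579918777028013, 0.010675371128518229], [0.7230918338896618, 0.4394387529865961, -0.5329463220021988], [-0.4619547873058534, -0.26597654063771603, -0.8460817066428026]] [0.255333202401775, -0.3943417312510555, 1.5660193527638242]
side [[485.47590735225174, 0.0, 249.99733693768948], [0.0, 485.47590735225174, 196.64059283658068], [0.0, 0.0, 1.0]] [[-0.9387485470467913, -0.34442473959641723, -0.011079899434490396], [-0.25041412992235434, 0.7039001809004574, -0.6646933871068179], [0.23673598998202286, -0.6212053880016205, -0.7470340935760479]] [0.5318993109452561, 0.17116582146264203, 1.5995657779091608]
wrist [[328.7392211450465, 0.0, 254.15670170077297], [0.0, 328.7392211450465, 201.10314259790707], [0.0, 0.0, 1.0]] [[0.9999984800244227, -0.0006724673422816083, -0.0016086443110634823], [-0.00021191137559619448, -0.9626654775368055, 0.2706938001735633], [-0.001730619084271637, -0.2706930478355691, -0.9626641568122692]] [-0.6234975513705031, -0.034304498518265863, 0.37864792404313086]
```

View pics/scene0.png

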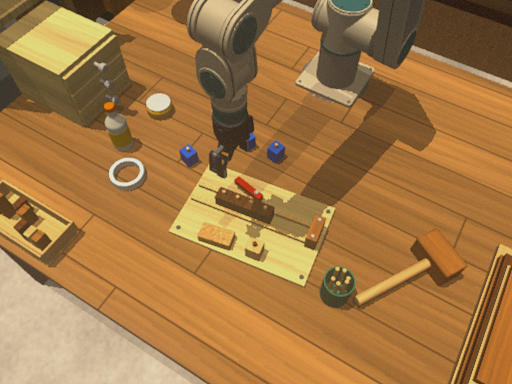

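View pics/side0.png

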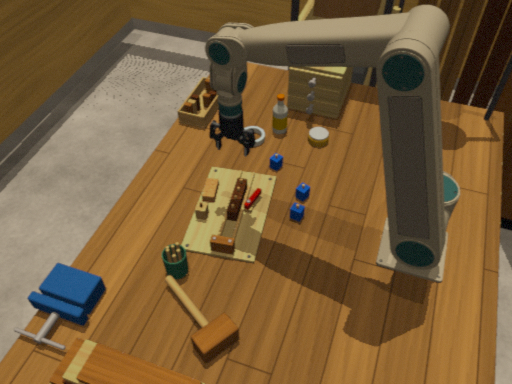

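View pics/wrist0.png

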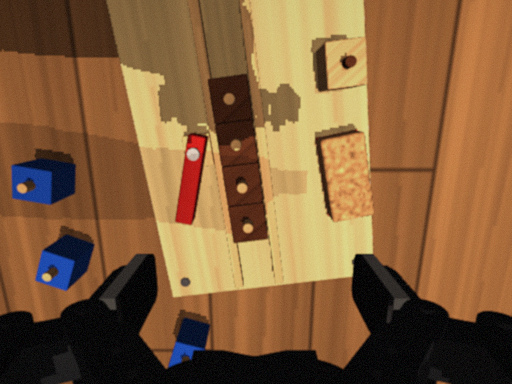

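Wrist view: the dark row runs from (229,99) to (248,228), with the first foot at the top. The red button has its pivot bolt at (193,153) and its tip at (186,220). The blue blocks at left and bottom are look-alikes. The cork block and the pale spare foot are at right. The end stop shows in the scene view at (315,232).

```bash
cat > h.py <<'E'
import numpy as np, cv2
from bench import monitor, eyes, manip
def ray(c,uv,z):
    K,R,t=c["mtx"],c["R"],c["t"]
    C=-R.T@t; d=R.T@np.linalg.solve(K,np.array([uv[0],uv[1],1.]))
    return C+d*(z-C[2])/d[2]
def proj(c,X):
    p=c["mtx"]@(c["R"]@np.asarray(X)+c["t"]); return p[:2]/p[2]
def mask(img,lo,hi):
    return cv2.inRange(cv2.cvtColor(img,cv2.COLOR_BGR2HSV),lo,hi)
def comps(m,amin=40):
    n,l,s,c=cv2.connectedComponentsWithStats(m)
    return [(s[i].tolist(),c[i].round(1).tolist(),l==i) for i in range(1,n) if s[i][4]>=amin]
E
python3 - <<'E'
from h import *
c=eyes.camera("wrist"); im=c["color"]
cv2.imwrite("pics/crop1.png",cv2.resize(im[20:300,110:310],None,fx=2.1,fy=2.1,interpolation=cv2.INTER_CUBIC))
hsv=cv2.cvtColor(im,cv2.COLOR_BGR2HSV)
for u,v in [(215,90),(240,130),(245,200),(250,215),(248,228),(193,153),(185,210),(240,145)]: print((u,v),hsv[v,u])
red=mask(im,(0,200,90),(6,255,255))|mask(im,(174,200,90),(180,255,255))
for s,cc,m in comps(red,100):
    r=cv2.minAreaRect(np.argwhere(m)[:,::-1].astype(np.float32)); print("red",s,cc,r)
side=eyes.camera("side")["color"]; cv2.imwrite("pics/side1.png",cv2.resize(side[160:270,170:290],None,fx=5,fy=5,interpolation=cv2.INTER_CUBIC))
E
```

```text
(215, 90) [ 10 208  54]
(240, 130) [  9 179  57]
(245, 200) [  9 168  88]
(250, 215) [  8 175  96]
(248, 228) [ 18 136 221]
(193, 153) [ 14  40 213]
(185, 210) [  1 218 186]
(240, 145) [ 13 144 133]
red [176, 134, 30, 90, 1322] [189.8, 181.5] ((190.15318298339844, 178.75433349609375), (17.562604904174805, 88.7253646850586), 8.746162414550781)
```

View pics/crop1.png

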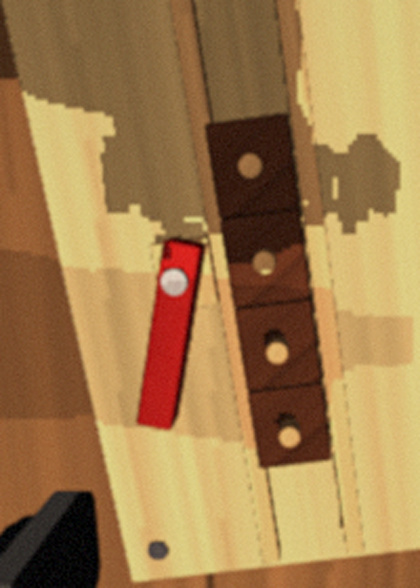

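View pics/side1.png

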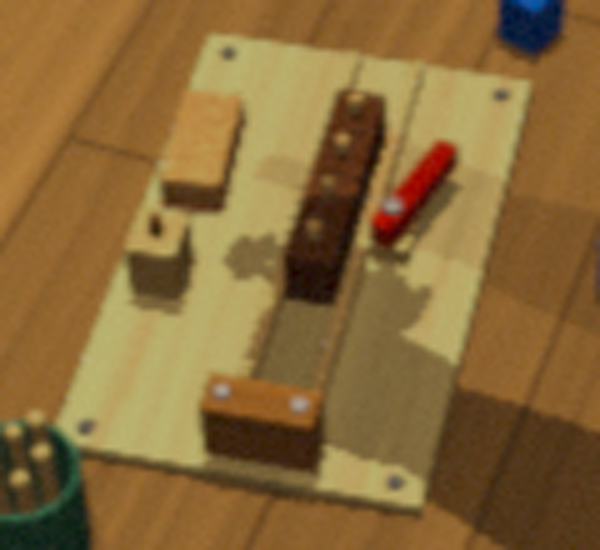

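Run:
```python
from h import *
c=eyes.camera("wrist"); print("cam",-c["R"].T@c["t"])
P=[ray(c,p,.074) for p in [(228.6,98.6),(235.2,144.8),(241.9,187.6),(248.1,227.6)]]
print(np.round(P,4)); print([round(float(np.linalg.norm(P[i+1]-P[i])),4) for i in range(3)])
d=(P[0]-P[3])[:2]; d/=np.linalg.norm(d); print("dir",d,np.arctan2(d[1],d[0]))
# strip lines at height 0.024: outer/inner edges from crop
g=lambda u,v,z:ray(c,(u/2.1+110,v/2.1+20),z)
back=[g(262,466,.06),g(329,459,.06)]; print("back",np.round(back,4), np.linalg.norm(back[0]-back[1]))
B=g(174,281,.054); T=g(155,427,.049); print("bolt",B,"tip",T,np.linalg.norm((B-T)[:2]))
ch=np.arctan2(*(d[::-1])); a=np.arctan2((T-B)[1],(T-B)[0]); 
print("button ang",(a-(ch+np.pi)+np.pi)%(2*np.pi)-np.pi)
n=np.array([-d[1],d[0]])
print("bolt jig-y from row line",(B-P[3])[:2]@n, "row4 along rel pivot",(P[3]-B)[:2]@d)
stop=B[:2]+173e-3*d-44e-3*n; print("stop pred",stop)
for k in range(4): print("foot",k+1,"rel stop",(P[k][:2]-stop)@d,(P[k][:2]-stop)@n)
s=eyes.camera("side")
# check predicted stop top edge in side view
for y in (38e-3,-38e-3):
    q=np.r_[stop+y*n,0.064]; print("side px of stop top inner corner",(proj(s,q)-[170,160])*5, "52 tall from bench",(proj(s,np.r_[stop+y*n,0.052])-[170,160])*5)
```

```text
cam [0.62434901 0.06903323 0.37327165]
[[ 0.6019  0.0774  0.074 ]
 [ 0.607   0.0376  0.074 ]
 [ 0.6126 -0.002   0.074 ]
 [ 0.6182 -0.0418  0.074 ]]
[0.0401, 0.0401, 0.0401]
dir [-0.13529195  0.99080578] 1.7065044376429432
back [[ 0.6042 -0.0626  0.06  ]
 [ 0.6368 -0.0589  0.06  ]] 0.03289520744046951
bolt [0.56466077 0.02689602 0.054     ] tip [ 0.55056165 -0.04627351  0.049     ] 0.07451553284708806
button ang -0.32606609188708724
bolt jig-y from row line 0.04376902155478422 row4 along rel pivot -0.07529274647333897
stop pred [0.58485071 0.20425826]
foot 1 rel stop -0.1279604952917618 0.0002309784452157667
foot 2 rel stop -0.16809713393900957 0.0005739963603234946
foot 3 rel stop -0.2081528054805453 0.0003731514130030506
foot 4 rel stop -0.24829274647333896 0.00023097844521576447
side px of stop top inner corner [320.39273834 388.53441128] 52 tall from bench [321.05421827 399.71864832]
side px of stop top inner corner [206.13540497 369.06255278] 52 tall from bench [207.44116706 380.27633046]
```

```bash
cat >> h.py <<'E'
from scipy.spatial.transform import Rotation as Ro
D=np.array([-0.1353,0.9908,0]); N=np.array([-0.9908,-0.1353,0]); STOP=np.array([0.5849,0.2043,0.012]); PIV=np.array([0.5647,0.0269,0.027])
def jig(X): X=np.asarray(X); return np.array([(X-STOP)@D,(X-STOP)@N,X[2]])
def world(j): return STOP+D*j[0]+N*j[1]+np.array([0,0,j[2]-STOP[2]])
def st():
    s=monitor.observe(); R=Ro.from_quat(s["eef_rot"]).as_matrix()
    F=s["contact_force"]
    print("t",round(s["t"],2),"jig(mm)",(jig(s["eef_pos"])*1e3).round(1),"world",s["eef_pos"].round(4),"F jig",np.round([F@D,F@N,F[2]],2),"w",round(s["width"],4))
    return s,R
def to(j):
    s,R=st(); print("slide cm",(R.T@(world(j)-s["eef_pos"])*100).round(2)); 
    X=R[:,0]; print("tool x",R[:,0].round(3),"y",R[:,1].round(3),"z",R[:,2].round(3))
E
python3 - <<'E'
from h import *
to([-.310,0.0,.15]); s,R=st()
for w in (.1357,-.1357):
    print(w,(R@Ro.from_rotvec([0,w,0]).as_matrix())[:,2])
E
```

```text
t 0.35 jig(mm) [-207.8  -11.9  231. ] world [0.6248 0.     0.231 ] F jig [-0.31 -0.02  0.23] w 0.0856
slide cm [10.29  8.1   0.21]
tool x [-0. -1. -0.] y [-0.001  0.    -1.   ] z [ 1.    -0.    -0.001]
t 0.35 jig(mm) [-207.8  -11.9  231. ] world [0.6248 0.     0.231 ] F jig [-0.31 -0.02  0.23] w 0.0856
0.1357 [ 9.90797844e-01 -1.35349041e-01 -5.18279720e-04]
-0.1357 [ 9.90815637e-01  1.35218776e-01 -5.05540749e-04]
```

>>> {"name": "move_arm", "arguments": {
  "moves": [
    {"slide": [4, 0, 0.1], "twist": [0, -0.06, 0], "gripper": 1},
    {"slide": [8, 2, 0.2], "twist": [0, -0.1357, 0], "gripper": 1},
    {"slide": [10.3, 5, 0.2], "twist": [0, -0.1357, 0], "gripper": 1},
    {"slide": [10.3, 8.1, 0.2], "twist": [0, -0.1357, 0], "gripper": 1},
    {"slide": [10.3, 8.1, 0.2], "twist": [0, -0.1357, 0], "gripper": 1},
    {"slide": [10.3, 8.1, 0.2], "twist": [0, -0.1357, 0], "gripper": 1},
    {"slide": [10.3, 8.1, 0.2], "twist": [0, -0.1357, 0], "gripper": 1}
  ]
}}

```text
t: 0.93
eef_pos: [0.6277, -0.1026, 0.1516]
eef_rot: [-0.533, 0.464, -0.465, 0.533]
contact_force: [1.2, 0.7, 0.6]
width: 0.0007
```

Run:
```python
from h import *
to([-.310,0.0,.028])
c=eyes.camera("wrist"); cv2.imwrite("pics/w2.png",c["color"])
for x in (-.268,): print(proj(c,world([x,0,.06])))
```

```text
t 0.93 jig(mm) [-309.9   -0.9  151.6] world [ 0.6277 -0.1026  0.1516] F jig [ 0.52 -1.27  0.59] w 0.0007
slide cm [ 1.000e-02  1.236e+01 -1.000e-01]
tool x [ 0.136 -0.991  0.   ] y [ 0.001 -0.    -1.   ] z [0.991 0.136 0.001]
[253.23100803 148.44560067]
```

View pics/w2.png

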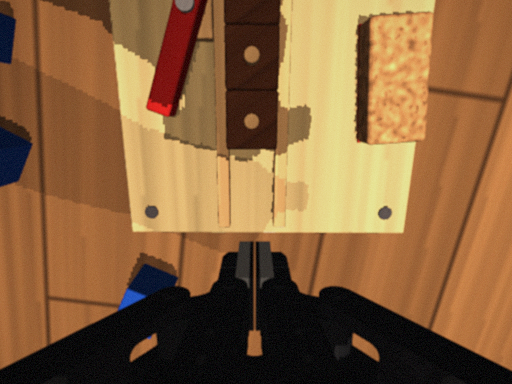

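The shut fingers stand on the channel line. The foot_4 back edge shows at (253,149), against a predicted (253,148). Descending behind it.

>>> {"name": "move_arm", "arguments": {
  "moves": [
    {"slide": [0, 4, -0.1], "gripper": 1},
    {"slide": [0, 8, -0.1], "gripper": 1},
    {"slide": [0, 11, -0.1], "gripper": 1},
    {"slide": [0, 12.1, -0.1], "gripper": 1},
    {"slide": [0, 12.1, -0.1], "gripper": 1},
    {"slide": [0, 12.1, -0.1], "gripper": 1}
  ]
}}

```text
validation failed for argument at $.mo...
```

Run:
```python
from h import *
to([-.279,0.0,.029])
c=eyes.camera("wrist"); cv2.imwrite("pics/w3.png",c["color"])
```

```text
t 0.98 jig(mm) [-310.    -1.7  152.6] world [ 0.6285 -0.1026  0.1526] F jig [ 0.12  0.13 -0.19] w -0.0002
slide cm [-3.11 12.36 -0.2 ]
tool x [ 0.136 -0.991  0.001] y [ 0.003 -0.001 -1.   ] z [0.991 0.136 0.003]
```

View pics/w3.png

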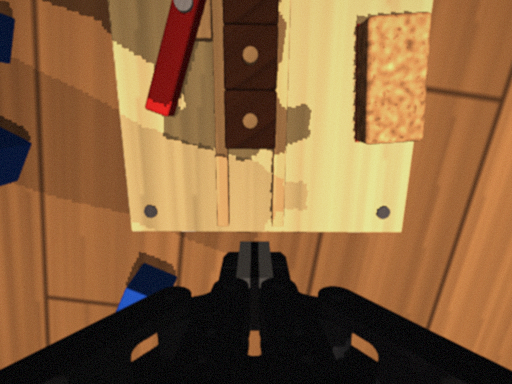

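The call was refused because every row needs a twist, so nothing moved. Resending.

>>> {"name": "move_arm", "arguments": {
  "moves": [
    {"slide": [0, 4, -0.15], "twist": [0, 0, 0], "gripper": 1},
    {"slide": [0, 8, -0.15], "twist": [0, 0, 0], "gripper": 1},
    {"slide": [0, 11, -0.15], "twist": [0, 0, 0], "gripper": 1},
    {"slide": [0, 12.1, -0.15], "twist": [0, 0, 0], "gripper": 1},
    {"slide": [0, 12.1, -0.15], "twist": [0, 0, 0], "gripper": 1},
    {"slide": [0, 12.1, -0.15], "twist": [0, 0, 0], "gripper": 1}
  ]
}}

```text
t: 1.53
eef_pos: [0.6268, -0.1031, 0.0309]
eef_rot: [-0.533, 0.464, -0.465, 0.533]
contact_force: [-0.0, -0.2, 0.2]
width: 0.0004
```

Run:
```python
from h import *
to([-.279,0.0,.029])
c=eyes.camera("wrist"); cv2.imwrite("pics/w4.png",c["color"])
```

```text
t 1.53 jig(mm) [-3.102e+02  1.000e-01  3.090e+01] world [ 0.6268 -0.1031  0.0309] F jig [-0.15  0.05  0.2 ] w 0.0004
slide cm [-3.12  0.18  0.01]
tool x [ 0.136 -0.991  0.001] y [ 0.002 -0.001 -1.   ] z [0.991 0.136 0.002]
```

View pics/w4.png

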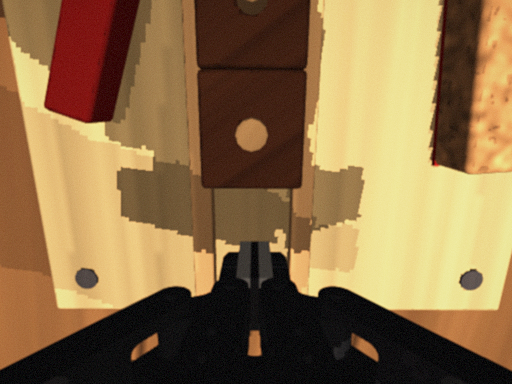

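Fingers are centred behind foot_4, whose back edge is at row 187 and dowel at (251,134). Advancing slowly to contact and beyond.

>>> {"name": "move_arm", "arguments": {
  "moves": [
    {"slide": [-0.8, 0.1, 0], "twist": [0, 0, 0], "gripper": 1},
    {"slide": [-1.6, 0.1, 0], "twist": [0, 0, 0], "gripper": 1},
    {"slide": [-2.2, 0.1, 0], "twist": [0, 0, 0], "gripper": 1},
    {"slide": [-2.5, 0.1, 0], "twist": [0, 0, 0], "gripper": 1},
    {"slide": [-2.7, 0.1, 0], "twist": [0, 0, 0], "gripper": 1},
    {"slide": [-2.9, 0.1, 0], "twist": [0, 0, 0], "gripper": 1},
    {"slide": [-3.1, 0.1, 0], "twist": [0, 0, 0], "gripper": 1},
    {"slide": [-3.3, 0.1, 0], "twist": [0, 0, 0], "gripper": 1},
    {"slide": [-3.5, 0.1, 0], "twist": [0, 0, 0], "gripper": 1},
    {"slide": [-3.7, 0.1, 0], "twist": [0, 0, 0], "gripper": 1}
  ]
}}

```text
t: 2.42
eef_pos: [0.6207, -0.0669, 0.0285]
eef_rot: [0.533, -0.465, 0.465, -0.533]
contact_force: [0.2, -1.8, 1.2]
width: -0.0001
```

Run:
```python
from h import *
to([-.171,0.0,.029])
c=eyes.camera("wrist"); cv2.imwrite("pics/w5.png",c["color"])
```

```text
t 2.42 jig(mm) [-273.5    1.2   28.5] world [ 0.6207 -0.0669  0.0285] F jig [-1.8   0.01  1.24] w -0.0001
slide cm [-10.25  -0.06   0.11]
tool x [ 0.135 -0.991  0.001] y [ 0.    -0.001 -1.   ] z [0.991 0.135 0.   ]
```

View pics/w5.png

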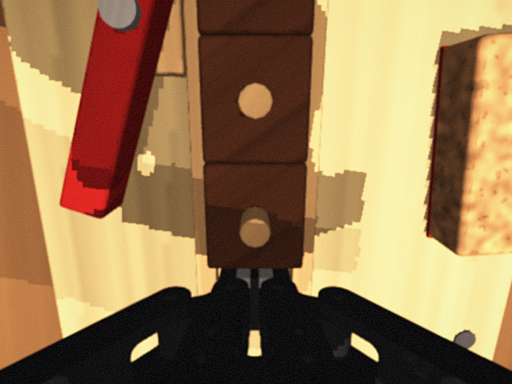

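Contact made: 1.8 N on foot_4's back, with the row still touching. Pushing on.

>>> {"name": "move_arm", "arguments": {
  "moves": [
    {"slide": [-0.2, 0, 0.1], "twist": [0, 0, 0], "gripper": 1},
    {"slide": [-0.5, 0, 0.1], "twist": [0, 0, 0], "gripper": 1},
    {"slide": [-0.8, 0, 0.1], "twist": [0, 0, 0], "gripper": 1},
    {"slide": [-1.1, 0, 0.1], "twist": [0, 0, 0], "gripper": 1},
    {"slide": [-1.4, 0, 0.1], "twist": [0, 0, 0], "gripper": 1},
    {"slide": [-1.7, 0, 0.1], "twist": [0, 0, 0], "gripper": 1},
    {"slide": [-2.0, 0, 0.1], "twist": [0, 0, 0], "gripper": 1},
    {"slide": [-2.3, 0, 0.1], "twist": [0, 0, 0], "gripper": 1},
    {"slide": [-2.6, 0, 0.1], "twist": [0, 0, 0], "gripper": 1},
    {"slide": [-2.9, 0, 0.1], "twist": [0, 0, 0], "gripper": 1},
    {"slide": [-3.2, 0, 0.1], "twist": [0, 0, 0], "gripper": 1},
    {"slide": [-3.4, 0, 0.1], "twist": [0, 0, 0], "gripper": 1}
  ]
}}

```text
t: 3.47
eef_pos: [0.6168, -0.0323, 0.0283]
eef_rot: [-0.533, 0.465, -0.465, 0.533]
contact_force: [0.9, -2.0, 1.1]
width: 0.0004
```

Run:
```python
from h import *
to([-.171,0.0,.029])
c=eyes.camera("wrist"); cv2.imwrite("pics/w6.png",c["color"])
```

```text
t 3.47 jig(mm) [-238.7    0.4   28.3] world [ 0.6168 -0.0323  0.0283] F jig [-2.07 -0.63  1.15] w 0.0004
slide cm [-6.78 -0.07  0.04]
tool x [ 0.136 -0.991 -0.   ] y [ 0.  0. -1.] z [0.991 0.136 0.   ]
```

View pics/w6.png

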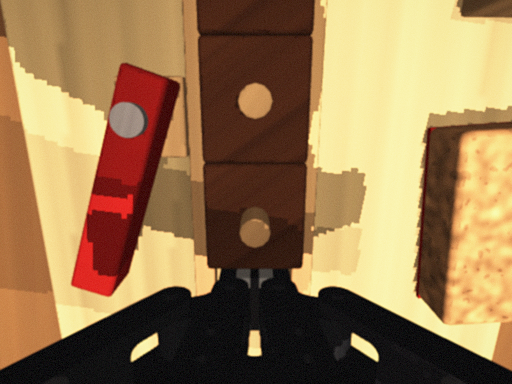

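Row still closed. Before the gripper's linkage passes over the red button I'll check its height (front corner at pixel (188,290)).

Run:
```python
from h import *
c=eyes.camera("wrist"); C=-c["R"].T@c["t"]
for uv in [(188,290),(165,290),(130,305),(60,345),(222,283),(252,268),(275,268),(215,283)]:
    d=ray(c,uv,0)-C
    for xf in (-.228,-.238):
        k=(xf-jig(C)[0])/(d@D); print(uv,xf,(jig(C+k*d)*1e3).round(1))
st()
```

```text
(188, 290) -0.228 [-228.    23.1   72.6]
(188, 290) -0.238 [-238.    26.9   55.8]
(165, 290) -0.228 [-228.    30.8   72.6]
(165, 290) -0.238 [-238.    35.9   55.8]
(130, 305) -0.228 [-228.    39.4   81.4]
(130, 305) -0.238 [-238.    45.9   66.1]
(60, 345) -0.228 [-228.    50.9   99.3]
(60, 345) -0.238 [-238.    59.4   87.1]
(222, 283) -0.228 [-228.    12.1   68. ]
(222, 283) -0.238 [-238.    14.    50.5]
(252, 268) -0.228 [-228.     1.7   56.8]
(252, 268) -0.238 [-238.     1.8   37.3]
(275, 268) -0.228 [-228.    -7.1   56.8]
(275, 268) -0.238 [-238.    -8.5   37.3]
(215, 283) -0.228 [-228.    14.5   68. ]
(215, 283) -0.238 [-238.    16.9   50.5]
t 3.57 jig(mm) [-238.4    0.6   28.1] world [ 0.6166 -0.032   0.0281] F jig [-0.15 -0.35 -0.4 ] w 0.0002
```

The linkage's lower edge is 66 mm or more up above the bolt's y, and the bolt is 54 mm tall, so it clears. Continuing.

>>> {"name": "move_arm", "arguments": {
  "moves": [
    {"slide": [-0.2, 0, 0.1], "twist": [0, 0, 0], "gripper": 1},
    {"slide": [-0.5, 0, 0.1], "twist": [0, 0, 0], "gripper": 1},
    {"slide": [-0.8, 0, 0.1], "twist": [0, 0, 0], "gripper": 1},
    {"slide": [-1.1, 0, 0.1], "twist": [0, 0, 0], "gripper": 1},
    {"slide": [-1.4, 0, 0.1], "twist": [0, 0, 0], "gripper": 1},
    {"slide": [-1.7, 0, 0.1], "twist": [0, 0, 0], "gripper": 1},
    {"slide": [-2.0, 0, 0.1], "twist": [0, 0, 0], "gripper": 1},
    {"slide": [-2.3, 0, 0.1], "twist": [0, 0, 0], "gripper": 1},
    {"slide": [-2.6, 0, 0.1], "twist": [0, 0, 0], "gripper": 1},
    {"slide": [-2.9, 0, 0.1], "twist": [0, 0, 0], "gripper": 1},
    {"slide": [-3.2, 0, 0.1], "twist": [0, 0, 0], "gripper": 1},
    {"slide": [-3.4, 0, 0.1], "twist": [0, 0, 0], "gripper": 1}
  ]
}}

```text
t: 4.57
eef_pos: [0.6132, 0.0015, 0.0283]
eef_rot: [-0.533, 0.465, -0.465, 0.533]
contact_force: [-0.7, -1.0, -0.9]
width: 0.0001
```

>>> {"name": "move_arm", "arguments": {
  "moves": [
    {"slide": [-0.2, 0, 0], "twist": [0, 0, 0], "gripper": 1},
    {"slide": [-0.5, 0, 0], "twist": [0, 0, 0], "gripper": 1},
    {"slide": [-0.8, 0, 0], "twist": [0, 0, 0], "gripper": 1},
    {"slide": [-1.1, 0, 0], "twist": [0, 0, 0], "gripper": 1},
    {"slide": [-1.4, 0, 0], "twist": [0, 0, 0], "gripper": 1},
    {"slide": [-1.7, 0, 0], "twist": [0, 0, 0], "gripper": 1},
    {"slide": [-1.9, 0, 0], "twist": [0, 0, 0], "gripper": 1},
    {"slide": [-2.1, 0, 0], "twist": [0, 0, 0], "gripper": 1},
    {"slide": [-2.3, 0, 0], "twist": [0, 0, 0], "gripper": 1},
    {"slide": [-2.4, 0, 0], "twist": [0, 0, 0], "gripper": 1}
  ]
}}

```text
t: 5.4
eef_pos: [0.6101, 0.0252, 0.0283]
eef_rot: [-0.533, 0.465, -0.465, 0.533]
contact_force: [0.3, -0.1, -0.5]
width: -0.0001
```

Run:
```python
from h import *
to([-.171,0.0,.029])
c=eyes.camera("wrist"); cv2.imwrite("pics/w7.png",c["color"])
```

```text
t 5.4 jig(mm) [-180.9   -0.7   28.3] world [0.6101 0.0252 0.0283] F jig [-0.13 -0.25 -0.49] w -0.0001
slide cm [-0.99 -0.07 -0.07]
tool x [ 0.135 -0.991 -0.   ] y [ 0.  0. -1.] z [0.991 0.135 0.   ]
```

View pics/w7.png

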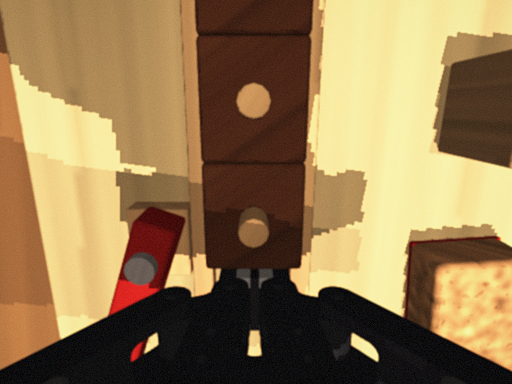

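>>> {"name": "move_arm", "arguments": {
  "moves": [
    {"slide": [-0.15, 0, 0], "twist": [0, 0, 0], "gripper": 1},
    {"slide": [-0.3, 0, 0], "twist": [0, 0, 0], "gripper": 1},
    {"slide": [-0.45, 0, 0], "twist": [0, 0, 0], "gripper": 1},
    {"slide": [-0.6, 0, 0], "twist": [0, 0, 0], "gripper": 1},
    {"slide": [-0.7, 0, 0], "twist": [0, 0, 0], "gripper": 1},
    {"slide": [-0.8, 0, 0], "twist": [0, 0, 0], "gripper": 1},
    {"slide": [-0.85, 0, 0], "twist": [0, 0, 0], "gripper": 1},
    {"slide": [-0.9, 0, 0], "twist": [0, 0, 0], "gripper": 1},
    {"slide": [-0.9, 0, 0], "twist": [0, 0, 0], "gripper": 1}
  ]
}}

```text
t: 6.2
eef_pos: [0.6089, 0.0339, 0.0284]
eef_rot: [-0.533, 0.465, -0.465, 0.533]
contact_force: [-0.3, -0.8, -0.2]
width: -0.0001
```

Run:
```python
from h import *
to([-.171,0.0,.029])
for n in("side","scene"):
    c=eyes.camera(n)
    im=c["color"]; u,v=proj(c,world([-.08,0,.06])).astype(int)
    cv2.imwrite(f"pics/{n}8.png",cv2.resize(im[v-45:v+45,u-55:u+55],None,fx=6,fy=6,interpolation=cv2.INTER_CUBIC))
    print(n,[((proj(c,world([x,0,.074]))-[u-55,v-45])*6).round(0).tolist() for x in(-.02,-.06,-.1,-.14)])
st()
```

```text
t 6.2 jig(mm) [-172.1   -0.7   28.4] world [0.6089 0.0339 0.0284] F jig [-0.78  0.43 -0.19] w -0.0001
slide cm [-0.11 -0.06 -0.07]
tool x [ 0.135 -0.991 -0.   ] y [ 0.  0. -1.] z [0.991 0.135 0.   ]
side [[306.0, 342.0], [324.0, 286.0], [342.0, 231.0], [359.0, 178.0]]
scene [[465.0, 306.0], [379.0, 273.0], [293.0, 241.0], [208.0, 210.0]]
t 6.3 jig(mm) [-172.1   -0.7   28.4] world [0.6089 0.0339 0.0284] F jig [-0.98  0.84  0.61] w -0.0001
```

View pics/side8.png

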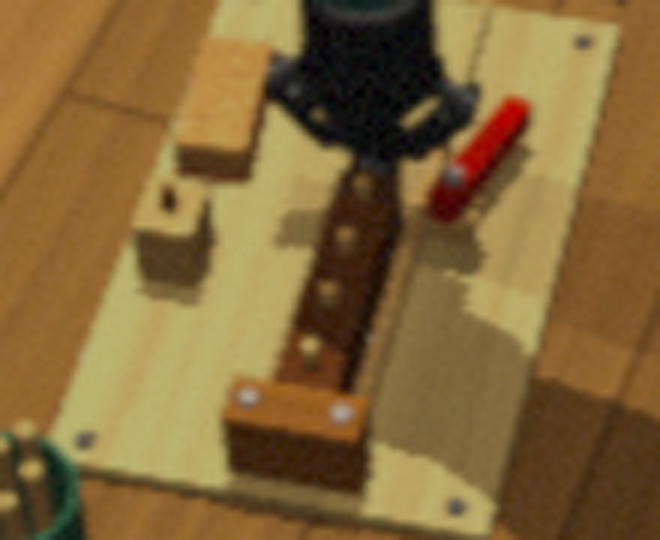

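View pics/scene8.png

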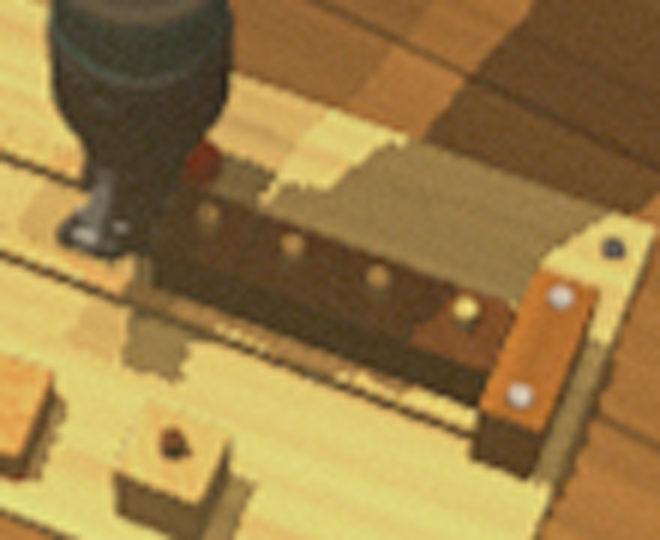

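The dowels sit at their predicted home pixels, within about 2 mm: side view (310,350), scene view (466,310). There is no stop force yet, so I'll press gently until the force rises.

>>> {"name": "move_arm", "arguments": {
  "moves": [
    {"slide": [-0.05, 0, 0], "twist": [0, 0, 0], "gripper": 1},
    {"slide": [-0.1, 0, 0], "twist": [0, 0, 0], "gripper": 1},
    {"slide": [-0.15, 0, 0], "twist": [0, 0, 0], "gripper": 1},
    {"slide": [-0.2, 0, 0], "twist": [0, 0, 0], "gripper": 1},
    {"slide": [-0.2, 0, 0], "twist": [0, 0, 0], "gripper": 1},
    {"slide": [-0.2, 0, 0], "twist": [0, 0, 0], "gripper": 1}
  ]
}}

```text
t: 6.8
eef_pos: [0.6089, 0.034, 0.0284]
eef_rot: [0.533, -0.464, 0.466, -0.532]
contact_force: [0.5, -6.7, 0.2]
width: 0.0001
```

```bash
python3 -c "
from h import *
st()"
```

```text
t 6.8 jig(mm) [-171.9   -0.7   28.4] world [0.6089 0.034  0.0284] F jig [-6.73  0.4   0.16] w 0.0001
```

Home and tight: the force rose to 6.7 N and the TCP stopped 1 mm from its predicted place. Backing off straight, then lifting and going round to the button's outer side.

>>> {"name": "move_arm", "arguments": {
  "moves": [
    {"slide": [0.1, 0, 0], "twist": [0, 0, 0], "gripper": 1},
    {"slide": [0.4, 0, 0], "twist": [0, 0, 0], "gripper": 1},
    {"slide": [1.2, 0, 0], "twist": [0, 0, 0], "gripper": 1},
    {"slide": [2.5, 0, 0], "twist": [0, 0, 0], "gripper": 1},
    {"slide": [3.5, -1, 0], "twist": [0, 0, 0], "gripper": 1},
    {"slide": [4.5, -4.5, 0], "twist": [0, 0, 0], "gripper": 1},
    {"slide": [4.5, -7.5, -1], "twist": [0, 0, 0], "gripper": 1},
    {"slide": [4.5, -7.5, -4.5], "twist": [0, 0, 0], "gripper": 1},
    {"slide": [4.5, -7.5, -8], "twist": [0, 0, 0], "gripper": 1},
    {"slide": [4.5, -7.5, -10], "twist": [0, 0, 0], "gripper": 1},
    {"slide": [4.5, -7.5, -10], "twist": [0, 0, 0], "gripper": 1},
    {"slide": [4.5, -7.5, -10], "twist": [0, 0, 0], "gripper": 1}
  ]
}}

```text
t: 7.8
eef_pos: [0.515, -0.0231, 0.1041]
eef_rot: [-0.532, 0.465, -0.466, 0.533]
contact_force: [0.9, 0.2, -0.3]
width: -0.0002
```

Run:
```python
from h import *
to([-.217,.100,.032])
c=eyes.camera("wrist"); cv2.imwrite("pics/w9.png",c["color"])
for n in("side",):
    c=eyes.camera(n)
    im=c["color"]; u,v=proj(c,world([-.08,0,.06])).astype(int)
    cv2.imwrite(f"pics/{n}9.png",cv2.resize(im[v-50:v+50,u-65:u+65],None,fx=6,fy=6,interpolation=cv2.INTER_CUBIC))
```

```text
t 7.8 jig(mm) [-215.8  100.1  104.1] world [ 0.515  -0.0231  0.1041] F jig [ 0.12 -0.89 -0.27] w -0.0002
slide cm [ 0.12  7.21 -0.  ]
tool x [ 0.134 -0.991 -0.   ] y [ 0.001  0.    -1.   ] z [0.991 0.134 0.001]
```

View pics/w9.png

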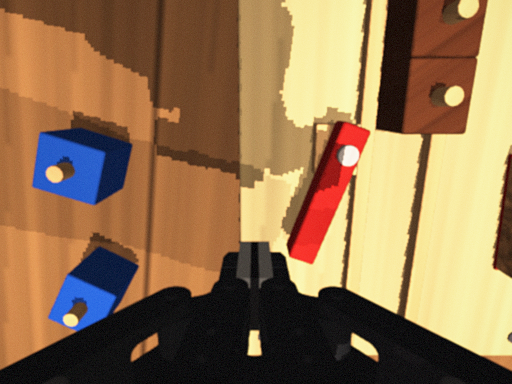

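View pics/side9.png

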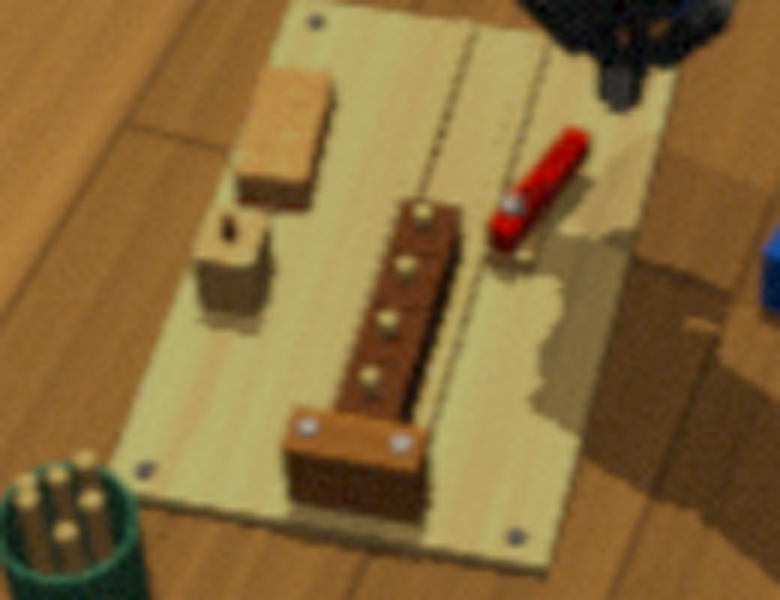

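Row is contiguous at the stop: side view dowels at (423,212), (406,267), (388,323) and (370,380). The red bar in the wrist view runs from bolt (348,155) to tip (303,255), with the fingers clear outside it. Descending, then planning the arc.

>>> {"name": "move_arm", "arguments": {
  "moves": [
    {"slide": [0.1, 3, 0], "twist": [0, 0, 0], "gripper": 1},
    {"slide": [0.1, 6, 0], "twist": [0, 0, 0], "gripper": 1},
    {"slide": [0.1, 7.2, 0], "twist": [0, 0, 0], "gripper": 1},
    {"slide": [0.1, 7.2, 0], "twist": [0, 0, 0], "gripper": 1},
    {"slide": [0.1, 7.2, 0], "twist": [0, 0, 0], "gripper": 1}
  ]
}}

```text
t: 8.32
eef_pos: [0.5164, -0.0234, 0.0308]
eef_rot: [0.533, -0.465, 0.465, -0.533]
contact_force: [0.5, -0.8, -0.1]
width: -0.0
```

Run:
```python
from h import *
s,R=st()
for th in (0,.2,.4,.6,.8,1.0,1.2,1.4,1.5,1.571):
    r=42+16*th/1.571
    u=np.array([-np.cos(th),-np.sin(th)]); n=np.array([-np.sin(th),np.cos(th)])
    c=np.array([-173,44])+r*u+9*n+[-11,14.5]
    print(th,c.round(1),(R.T@(world([*c/1e3,.032])-s["eef_pos"])*100).round(2))
```

```text
t 8.32 jig(mm) [-216.3   98.7   30.8] world [ 0.5164 -0.0234  0.0308] F jig [-0.85 -0.35 -0.06] w -0.0
0 [-226.    67.5] [ 0.97 -0.12  3.12]
0.2 [-228.9   58.6] [ 1.26 -0.12  4.01]
0.4 [-229.9   48.8] [ 1.36 -0.12  4.99]
0.6 [-228.8   38.8] [ 1.25 -0.12  6.  ]
0.8 [-225.4   28.8] [ 0.91 -0.12  6.99]
1.0 [-219.8   19.5] [ 0.35 -0.12  7.93]
1.2 [-212.    11.2] [-0.43 -0.12  8.75]
1.4 [-202.4    4.6] [-1.39 -0.12  9.41]
1.5 [-197.    2.] [-1.93 -0.12  9.67]
1.571 [-193.     0.5] [-2.33 -0.12  9.82]
```

Sweeping the first part, to about 0.5 rad.

>>> {"name": "move_arm", "arguments": {
  "moves": [
    {"slide": [0.2, -0.1, 0.6], "twist": [0, 0, 0], "gripper": 1},
    {"slide": [0.4, -0.1, 1.2], "twist": [0, 0, 0], "gripper": 1},
    {"slide": [0.6, -0.1, 1.8], "twist": [0, 0, 0], "gripper": 1},
    {"slide": [0.8, -0.1, 2.4], "twist": [0, 0, 0], "gripper": 1},
    {"slide": [1.0, -0.1, 3.0], "twist": [0, 0, 0], "gripper": 1},
    {"slide": [1.15, -0.1, 3.5], "twist": [0, 0, 0], "gripper": 1},
    {"slide": [1.26, -0.1, 4.0], "twist": [0, 0, 0], "gripper": 1},
    {"slide": [1.32, -0.1, 4.5], "twist": [0, 0, 0], "gripper": 1},
    {"slide": [1.36, -0.1, 5.0], "twist": [0, 0, 0], "gripper": 1},
    {"slide": [1.32, -0.1, 5.5], "twist": [0, 0, 0], "gripper": 1}
  ]
}}

```text
t: 9.15
eef_pos: [0.5721, -0.029, 0.0321]
eef_rot: [0.533, -0.465, 0.465, -0.533]
contact_force: [-1.6, 0.5, -0.5]
width: 0.0001
```

Run:
```python
from h import *
s,R=st()
c=eyes.camera("wrist"); cv2.imwrite("pics/w10.png",c["color"])
for th in (.5,.6,.8,1.0,1.2,1.4,1.5,1.571):
    r=42+16*th/1.571
    u=np.array([-np.cos(th),-np.sin(th)]); n=np.array([-np.sin(th),np.cos(th)])
    c=np.array([-173,44])+r*u+9*n+[-11,14.5]
    print(th,c.round(1),(R.T@(world([*c/1e3,.032])-s["eef_pos"])*100).round(2))
```

```text
t 9.15 jig(mm) [-229.4   44.3   32.1] world [ 0.5721 -0.029   0.0321] F jig [ 0.75  1.54 -0.55] w 0.0001
0.5 [-229.6   43.8] [0.02 0.01 0.04]
0.6 [-228.8   38.8] [-0.06  0.01  0.55]
0.8 [-225.4   28.8] [-0.4   0.    1.55]
1.0 [-219.8   19.5] [-0.96  0.    2.48]
1.2 [-212.    11.2] [-1.74  0.    3.3 ]
1.4 [-202.4    4.6] [-2.7   0.    3.97]
1.5 [-197.    2.] [-3.24  0.    4.23]
1.571 [-193.     0.5] [-3.64  0.    4.38]
```

View pics/w10.png

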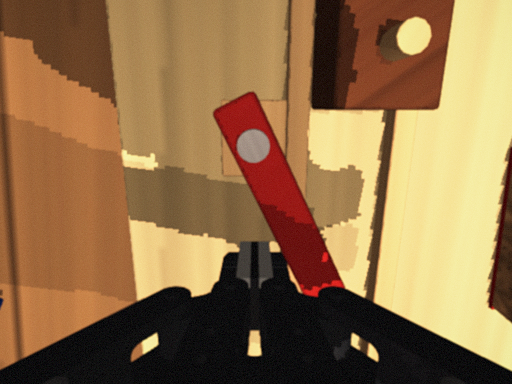

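The bar has turned to about 0.45 rad and rides on the fingers, from bolt (253,146) towards tip (325,285). Continuing.

>>> {"name": "move_arm", "arguments": {
  "moves": [
    {"slide": [0, 0, 0.5], "twist": [0, 0, 0], "gripper": 1},
    {"slide": [-0.2, 0, 1.0], "twist": [0, 0, 0], "gripper": 1},
    {"slide": [-0.4, 0, 1.5], "twist": [0, 0, 0], "gripper": 1},
    {"slide": [-0.65, 0, 2.0], "twist": [0, 0, 0], "gripper": 1},
    {"slide": [-0.95, 0, 2.5], "twist": [0, 0, 0], "gripper": 1},
    {"slide": [-1.3, 0, 2.9], "twist": [0, 0, 0], "gripper": 1},
    {"slide": [-1.7, 0, 3.3], "twist": [0, 0, 0], "gripper": 1},
    {"slide": [-2.1, 0, 3.6], "twist": [0, 0, 0], "gripper": 1},
    {"slide": [-2.5, 0, 3.85], "twist": [0, 0, 0], "gripper": 1},
    {"slide": [-2.8, 0, 4.05], "twist": [0, 0, 0], "gripper": 1},
    {"slide": [-3.1, 0, 4.2], "twist": [0, 0, 0], "gripper": 1},
    {"slide": [-3.3, 0, 4.3], "twist": [0, 0, 0], "gripper": 1}
  ]
}}

```text
t: 10.2
eef_pos: [0.6104, 0.0099, 0.0324]
eef_rot: [-0.533, 0.465, -0.465, 0.533]
contact_force: [-0.5, -0.1, 0.4]
width: -0.0002
```

Run:
```python
from h import *
to([-.193,0,.032])
c=eyes.camera("wrist"); cv2.imwrite("pics/w11.png",c["color"])
```

```text
t 10.2 jig(mm) [-196.     1.    32.4] world [0.6104 0.0099 0.0324] F jig [-0.08  0.54  0.37] w -0.0002
slide cm [-0.3   0.04  0.1 ]
tool x [ 0.135 -0.991  0.   ] y [ 0. -0. -1.] z [0.991 0.135 0.   ]
```

View pics/w11.png

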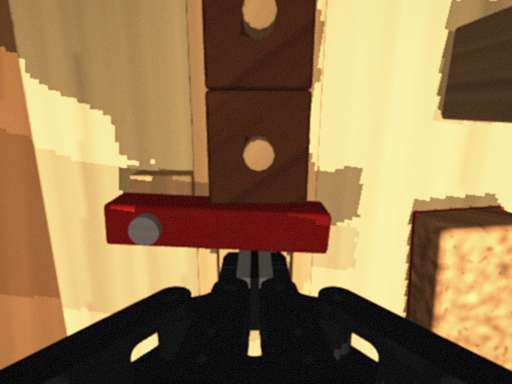

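Bar is almost square across. Pressing it gently to its hard end.

>>> {"name": "move_arm", "arguments": {
  "moves": [
    {"slide": [-0.1, 0, 0.05], "twist": [0, 0, 0], "gripper": 1},
    {"slide": [-0.2, 0, 0.05], "twist": [0, 0, 0], "gripper": 1},
    {"slide": [-0.3, 0, 0.05], "twist": [0, 0, 0], "gripper": 1},
    {"slide": [-0.35, 0, 0.05], "twist": [0, 0, 0], "gripper": 1},
    {"slide": [-0.4, 0, 0.05], "twist": [0, 0, 0], "gripper": 1},
    {"slide": [-0.45, 0, 0.05], "twist": [0, 0, 0], "gripper": 1},
    {"slide": [-0.45, 0, 0.05], "twist": [0, 0, 0], "gripper": 1}
  ]
}}

```text
t: 10.83
eef_pos: [0.6107, 0.0123, 0.0325]
eef_rot: [0.533, -0.464, 0.466, -0.532]
contact_force: [1.8, -5.5, -1.1]
width: -0.0004
```

Run:
```python
from h import *
st()
```

```text
t 10.83 jig(mm) [-193.7    0.4   32.5] world [0.6107 0.0123 0.0325] F jig [-5.66 -0.99 -1.14] w -0.0004
```

It stopped at the hard end: 5.7 N, TCP at -193.7 mm against -193 predicted. Backing off, lifting and checking.

>>> {"name": "move_arm", "arguments": {
  "moves": [
    {"slide": [0.3, 0, 0], "twist": [0, 0, 0], "gripper": 1},
    {"slide": [1.2, 0, 0], "twist": [0, 0, 0], "gripper": 1},
    {"slide": [3, 0, 0], "twist": [0, 0, 0], "gripper": 1},
    {"slide": [5, -1, 0], "twist": [0, 0, 0], "gripper": 1},
    {"slide": [7, -4, 0], "twist": [0, 0, 0], "gripper": 1},
    {"slide": [9, -8, 0], "twist": [0, 0, 0], "gripper": 1},
    {"slide": [9, -12, 0], "twist": [0, 0, 0], "gripper": 1},
    {"slide": [9, -16, 0], "twist": [0, 0, 0], "gripper": 1},
    {"slide": [9, -18, 0], "twist": [0, 0, 0], "gripper": 1},
    {"slide": [9, -18, 0], "twist": [0, 0, 0], "gripper": 1},
    {"slide": [9, -18, 0], "twist": [0, 0, 0], "gripper": 1}
  ]
}}

```text
t: 11.75
eef_pos: [0.6234, -0.0754, 0.2144]
eef_rot: [-0.532, 0.464, -0.466, 0.534]
contact_force: [-0.4, -0.5, -0.6]
width: -0.0
```

Run:
```python
from h import *
st()
c=eyes.camera("wrist"); cv2.imwrite("pics/w12.png",c["color"])
print([proj(c,world([x,0,.074])).round(1).tolist() for x in(-.02,-.06,-.1,-.14)], proj(c,[*PIV[:2],.054]), proj(c,world([-.173,-.031,.049])))
c=eyes.camera("side"); im=c["color"]; u,v=proj(c,world([-.08,0,.06])).astype(int)
cv2.imwrite("pics/side12.png",cv2.resize(im[v-50:v+50,u-65:u+65],None,fx=6,fy=6,interpolation=cv2.INTER_CUBIC))
```

```text
t 11.75 jig(mm) [-282.4   -0.3  214.4] world [ 0.6234 -0.0754  0.2144] F jig [-0.48  0.46 -0.58] w -0.0
[[253.0, -191.7], [253.1, -118.4], [253.2, -51.7], [253.3, 9.3]] [201.68043774  59.5282164 ] [288.95110083  60.28782173]
```

View pics/w12.png

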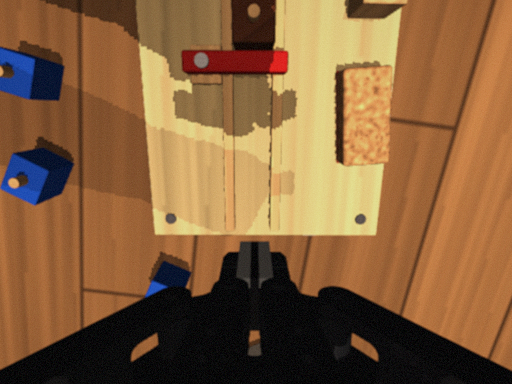

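View pics/side12.png

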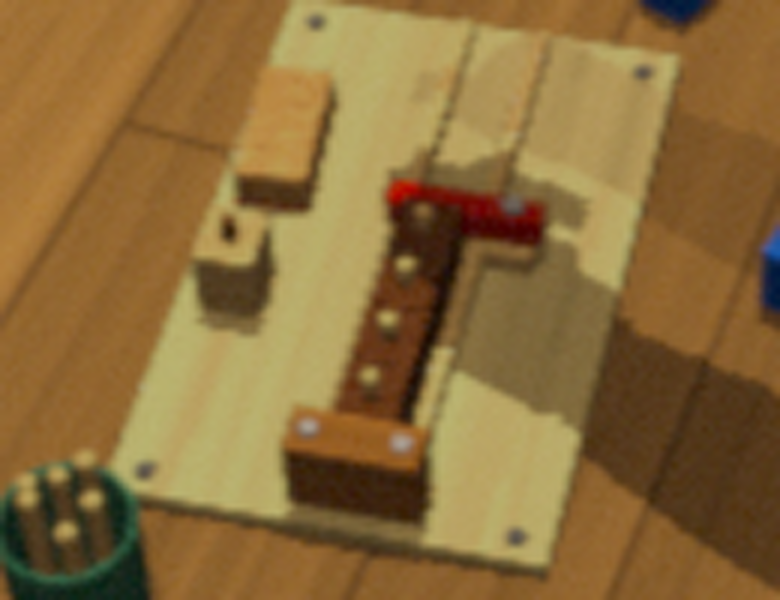

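Wrist view: the bar lies square across, from bolt (201,60) to end (288,62), against predictions of (201.7,59.5) and (289,60). The foot_4 dowel is at (254,11), predicted (253,9). Side view: the dowels are exactly where they were after the push, and the cork block, spare foot and pot have not moved. Handing in.

```bash
python3 -c "
from bench import manip
print(manip.hand_in())"
```

```text
the job is handed in; nothing more can be done
None
```

The job is handed in at about 12 s of the 51 s allowed; no verdict was reported.

**What I did:** With the fingers shut, I pushed the row about 108 mm along the channel, pressing only on foot_4's back. I stopped when the force rose to 6.7 N at the end stop. Then I swept the red turn button round from its outer side until it met its hard end, with 5.7 N and the TCP within 1 mm of the predicted place.

**Last checks:**
- **Row:** In the side view the four dowels stood upright and touching, at the same pixels before and after the button was turned.
- **foot_4:** Its dowel was about 1 mm short of its predicted tight place. That is within the camera's 2 mm calibration and the 4.5 mm allowed.
- **Turn button:** It lay square across the channel within about 2 px of prediction.
- **Bystanders:** The cork block, spare foot and dowel pot had not moved. I did not check the glue bottle, wax tin, tape roll or mallet again at the end, but the arm went nowhere near them.

One move call was refused because its rows had no twist; nothing moved, and I resent it.

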